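Set the wooden vehicles out on their display stands

TASK

Put the four wooden toy vehicles out for show: set each one upright on the white display stand made for its length (the shortest vehicle on the shortest stand, and so on up to the longest), so that its wheels all stand on the floor of the recess inside the rim. Leave the toy elephant and the ring tower undisturbed where they are.

Things in the scene. Friction and masses are not known exactly. Their poses are not given: they have to be found in the camera images.
- car: Toy car, the shortest vehicle: body 23 high with a smaller cabin (x -13 to 19) on its middle, wheels on two axles. Brown wood, dark fixed wheels. 58 long (x) x 36 wide (y) x 40 high (mm); hubs stand out 2.5 more, below 18 high. Sides flat mid-length from 7 above the underside to the top: grip there across the width. Loose, about 50 g. Origin: centre of underside (wheel bottoms); front at -x, z up.
- van: Toy delivery van, second shortest: low bonnet in front of x -18, tall body behind it. Brown wood, dark fixed wheels. 76 long (x) x 36 wide (y) x 48 high (mm); hubs stand out 2.5 more, below 18 high. Sides flat mid-length from 7 above the underside to the top: grip there across the width. Loose, about 75 g. Origin: centre of underside (wheel bottoms); front at -x, z up.
- lorry: Toy lorry, second longest: separate cab (x -47 to -19) and cargo box (x -13 to 47), three axles. Brown wood, dark fixed wheels. 94 long (x) x 36 wide (y) x 54 high (mm); hubs stand out 2.5 more, below 18 high. Sides flat mid-length from 7 above the underside to the top: grip there across the width. Loose, about 100 g. Origin: centre of underside (wheel bottoms); front at -x, z up.
- bus: Toy bus, the longest vehicle: one long block with a row of dark windows on each side. Brown wood, dark fixed wheels. 112 long (x) x 36 wide (y) x 56 high (mm); hubs stand out 2.5 more, below 18 high. Sides flat mid-length from 7 above the underside to the top: grip there across the width. Loose, about 130 g. Origin: centre of underside (wheel bottoms); front at -x, z up.
- stand_a: The shortest of four white display stands with a grey floor, fixed to the table: a tray 82 x 60 x 18 mm (x, y, z), recess 74 x 52 mm, its floor 12 mm above the table and its rim 6 mm above that floor, 4 mm thick. For the car (58 mm long), with 8 mm to spare on every side. Origin: centre of its underside; x runs along its length, z up.
- stand_b: The second shortest of four white display stands with a grey floor, fixed to the table: a tray 100 x 60 x 18 mm (x, y, z), recess 92 x 52 mm, its floor 12 mm above the table and its rim 6 mm above that floor, 4 mm thick. For the van (76 mm long), with 8 mm to spare on every side. Origin: centre of its underside; x runs along its length, z up.
- stand_c: The second longest of four white display stands with a grey floor, fixed to the table: a tray 118 x 60 x 18 mm (x, y, z), recess 110 x 52 mm, its floor 12 mm above the table and its rim 6 mm above that floor, 4 mm thick. For the lorry (94 mm long), with 8 mm to spare on every side. Origin: centre of its underside; x runs along its length, z up.
- stand_d: The longest of four white display stands with a grey floor, fixed to the table: a tray 136 x 60 x 18 mm (x, y, z), recess 128 x 52 mm, its floor 12 mm above the table and its rim 6 mm above that floor, 4 mm thick. For the bus (112 mm long), with 8 mm to spare on every side. Origin: centre of its underside; x runs along its length, z up.
- elephant: Wooden toy elephant on four legs, about 90 long x 40 wide x 74 mm high, loose, not a vehicle: a bystander to be left alone. Origin: on the table beneath it, between its feet, 8 mm in front of their middle; trunk at -x.
- stacker: Wooden ring tower (round base of 70 mm diameter, four ever smaller rings, a ball on top), 90 mm high, loose: a bystander to be left alone. Origin: centre of its underside.
Not all that is in view belongs to the job. What is shaped like the van but green or yellow is not meant.

How it is judged:
At the end, for the whole second after the job is handed in: Each vehicle stands released, upright (within 0.08 rad) and at rest in the recess of its own stand: centre within 13.5 mm of the stand's centre (seen from above), underside 9 to 15.5 mm above the stand's underside (recess floor at 12 mm), long axes within 0.35 rad, facing either way (horizontal distance between car and stand_a below 0.0135 m and z of car in the frame of stand_a between 0.009 and 0.0155 m and angle between each of car, van, lorry, bus's own z axis and vertical below 0.08 rad and angle between the x axis of car and the x axis of stand_a, either way round below 0.35 rad and linear speed of each of car, van, lorry, bus below 0.02 m/s and angular speed of each of car, van, lorry, bus below 0.2 rad/s and horizontal distance between van and stand_b below 0.0135 m and z of van in the frame of stand_b between 0.009 and 0.0155 m and angle between the x axis of van and the x axis of stand_b, either way round below 0.35 rad and horizontal distance between lorry and stand_c below 0.0135 m and z of lorry in the frame of stand_c between 0.009 and 0.0155 m and angle between the x axis of lorry and the x axis of stand_c, either way round below 0.35 rad and horizontal distance between bus and stand_d below 0.0135 m and z of bus in the frame of stand_d between 0.009 and 0.0155 m and angle between the x axis of bus and the x axis of stand_d, either way round below 0.35 rad); the robot touches nothing.
It fails at once if the toy elephant is pushed more than 25 mm or tipped (distance of elephant from where it was at the start of the episode above 0.025 m or angle between elephant's own z axis and vertical above 0.3 rad).
It fails at once if the ring tower is pushed more than 25 mm or tipped (distance of stacker from where it was at the start of the episode above 0.025 m or angle between stacker's own z axis and vertical above 0.3 rad).
It also fails if it takes over 112 s, if anything falls off the work surface, if the arm or the gripper's body presses on something with over 40 N, if the wrist force passes 120 N, or if a joint passes its speed limit or range.

ROBOT

A 6-joint arm with a two-finger parallel gripper is mounted at the origin on the work surface. World frame = base frame: x ahead of the robot, y to its left, z up, the work surface at z = 0. Lengths are in m, angles in rad, forces in N, time in s.
With the tool pointing down it reaches from about 0.325 to 0.9 m from the base axis. Payload 3.5 kg.
Tool frame: the origin (TCP) lies on the mounting face of the last link; the fingertips stand ahead of it and the grasp point (between the pads) lies 155 mm ahead of it (arm.tips_ahead is the z of the fingertips in the tool frame, in m); z points along the fingers, y is the line along which they close (so a half turn about z gives the same grasp; the last joint's range is limited). The gripper opens to 85 mm and grips with 20 to 120 N. Pads are 22 mm wide; open, the fingers measure 114 mm over their backs; the gripper's body (76 mm by 85 mm) begins 54 mm behind the grasp point. The pads swing forward as they close: fully open they stand 13 mm farther back than shut.
Start: joints at [-1.276, 0.276, -0.026, 1.268, 0, 1.467], TCP at [0.242, -0.576, 0.405] pointing down, gripper open.
Joint ranges: [-3.12, 3.12], [-0.85, 1.88], [-1.08, 1.24], [-1.95, 2.15], [-1.57, 1.53], [-3.14, 3.14]. Speed limits (rad/s): [2.57, 2.57, 3.14, 3.14, 3.14, 3.14].

INTERFACE

Orientations are given as a unit quaternion [x, y, z, w].
In Python, from bench import arm, eyes gives the robot as it stands. The module is installed in compiled form; this text tells all that it offers.
- The arm moves only by the shell command python3 -m pendant 'ROWS' [OPENING]. ROWS is a JSON object of lists of equal length, an entry for each row: "slide": the shift along the tool's x, y, z in m, a list of three; "turn": the turn about the tool's z in rad. In form: {"slide": [[tx, ty, tz], ...], "turn": [turn, ...]}. A call has 1 to 12 rows; each row is the pose to reach, as a shift and turn from the pose commanded when the call began, along the tool's axes at that moment; what a row does not reach only later rows make up. A row lasts 1/8 s, in which the tool goes at most 62.5 mm and 10.7 degrees, less where a joint would pass 70% of its speed; a pose out of reach is approached as far as the arm can. A call with a gripper value outside its range is refused whole. OPENING is the opening, from 0 (shut) to 1 (fully open), set as the call begins (- or left out, the last holds). The fingers move at their own pace and stop on an object; the grip force is fixed at half the most. Time passes only in rows, so rows that repeat a pose let the fingers close. It gives the time, the measured TCP pose, the force, the opening and the grip force at its end, in the units of the state.
- arm.get_obs(): the state, without advancing time (a new reading comes with each control period).
- eyes.read_camera(name): name is "scene" or "top" or "wrist"; returns a dict with "image" (480x640x3 uint8, red, green, blue), "fovy" (degrees; the focal length in pixels is half the picture's height over the tangent of half this angle, whatever the lens; pixels are square), "cx", "cy" (the principal point, pixels), "R" (3x3) and "t" (3): a world point X has camera coordinates R X + t. Camera axes: x right, y down, z forward; pixel columns grow to the right and rows downward; lengths in m; the calibration is good to about 2 mm. A picture is of the moment at which its call begins. There is no depth.
- arm.hand_in(): hands the job in; it is judged then, once.
The state is a dict: "clock": time; "qpos": joint angles; "dq": joint speeds; "joint_efforts": joint torques, N m; "position": TCP position; "ee_rot": TCP orientation; "ft_force": force on the tool from outside, world axes, zero at the start; "moment": the same for the moment, N m; "grip_width": finger opening in m; "finger_force": force on a finger pad.
Only numpy, scipy, OpenCV 4.12 (cv2) and the standard library are available. Lean on these libraries where they do the work, as an engineer would, in place of code of your own. Each camera call takes 0.05 s, during which the arm holds its last target. There are 200 camera calls.

## Working session

There is one attempt and no reset: what is moved stays moved. The work goes in short steps, Python scripts to look and compute and a shell command to move; the robot and the scene stay as the last step left them, time stands still between calls to the robot, and variables do not carry over. Pictures are saved under pics/ and viewed, at most 14 in all, crops included, and the job is handed in when it is done.

```bash
mkdir -p pics
python3 - <<'E'
from bench import arm, eyes
import cv2,numpy as np
o=arm.get_obs(); print({k:np.round(v,3) for k,v in o.items()}, arm.tips_ahead)
for n in ["top","scene"]:
    c=eyes.read_camera(n); cv2.imwrite(f"pics/{n}0.png",c["image"][:,:,::-1]); np.savez(f"{n}0.npz",**c)
    print(n,c["fovy"],c["cx"],c["cy"],np.round(c["R"],3).tolist(),np.round(c["t"],3), np.round(-c["R"].T@c["t"],3))
E
```

```text
{'clock': np.float64(0.0), 'qpos': array([-1.276,  0.277, -0.028,  1.268,  0.   ,  1.467]), 'dq': array([ 0.001, -0.   ,  0.003,  0.001,  0.001, -0.001]), 'joint_efforts': array([-0.0000e+00, -4.4551e+01,  2.9520e+01,  1.6000e-02, -0.0000e+00,
        0.0000e+00]), 'position': array([ 0.242, -0.576,  0.404]), 'ee_rot': array([ 0.98 ,  0.198, -0.   , -0.001]), 'ft_force': array([-0.603, -0.135, -0.14 ]), 'moment': array([0.01 , 0.014, 0.003]), 'finger_force': np.float64(0.0), 'grip_width': np.float64(0.085)} 0.1734
top 56.6250451249476 313.8491399037214 227.87033592801768 [[0.02, -1.0, -0.003], [-0.998, -0.02, -0.065], [0.065, 0.004, -0.998]] [0.007 0.588 0.768] [0.536 0.015 0.805]
scene 47.09490556893149 319.4954187556141 239.63182474492237 [[0.409, 0.912, -0.012], [0.721, -0.331, -0.609], [-0.559, 0.24, -0.793]] [-0.244 -0.406  1.422] [ 1.188 -0.254  0.878]
```

View pics/top0.png

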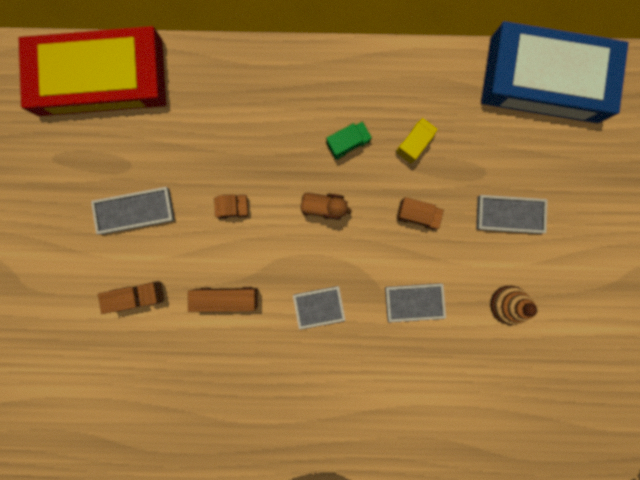

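View pics/scene0.png

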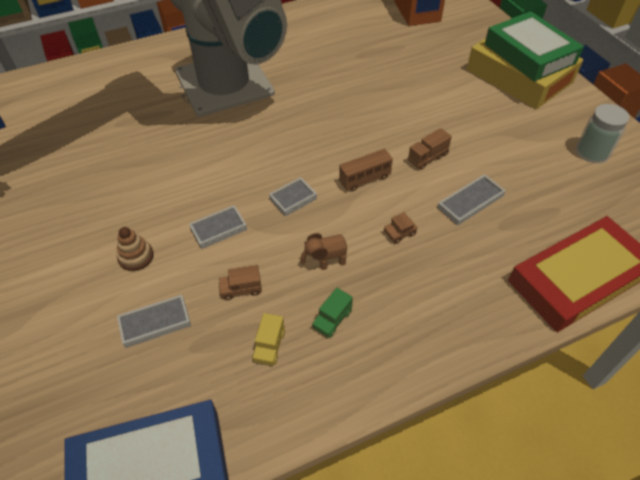

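Top view: upright vehicles are the car (231,206), van (420,213), lorry (130,298) and bus (222,300). The stands are D (132,210), C (512,214), A (319,307) and B (416,302). The elephant is at (325,206) and the tower at (515,306). The scene view agrees.

```bash
cat > h.py <<'E'
import numpy as np,cv2
def f(c): return 240/np.tan(np.radians(float(c["fovy"]))/2)
def cast(c,px,z):
    px=np.atleast_2d(px).astype(float)
    d=np.c_[(px[:,0]-c["cx"])/f(c),(px[:,1]-c["cy"])/f(c),np.ones(len(px))]@c["R"]
    o=-c["R"].T@c["t"]; return (o+d*((z-o[2])/d[:,2])[:,None])[:,:2]
def proj(c,X):
    p=c["R"]@np.array(X)+c["t"]; return p[:2]/p[2]*f(c)+[c["cx"],c["cy"]]
def rect(c,cnt,z):
    (x,y),(w,h),a=cv2.minAreaRect((cast(c,cnt.reshape(-1,2),z)*1000).astype(np.float32))
    if w<h: w,h,a=h,w,a+90
    return round(x,1),round(y,1),round(w,1),round(h,1),round((a+90)%180-90,1)
def blobs(mask,lo=150,hi=1e5):
    cs,_=cv2.findContours(mask.astype(np.uint8),cv2.RETR_EXTERNAL,cv2.CHAIN_APPROX_NONE)
    return [k for k in cs if lo<cv2.contourArea(k)<hi]
E
python3 - <<'E'
from h import *
from bench import eyes
c=dict(np.load("top0.npz")); im=c["image"]; hsv=cv2.cvtColor(im,cv2.COLOR_RGB2HSV)
for p in [(132,210),(95,212),(231,206),(420,213),(130,298),(222,300),(222,340),(222,312),(420,226)]: print(p,im[p[1],p[0]],hsv[p[1],p[0]])
print("stands")
for k in blobs(hsv[...,1]<70,400,5000): print(rect(c,k,.018),k.reshape(-1,2).mean(0).round())
print("brown")
r,g,b=[im[...,i].astype(float) for i in range(3)]
m=(g/np.maximum(r,1)<0.62)&(r>40)&(r/np.maximum(b,1)>1.5)
for k in blobs(m,150,5000): print(rect(c,k,.03),k.reshape(-1,2).mean(0).round())
ov=im.copy(); ov[m]=[0,255,0]; ov[hsv[...,1]<70]=[255,0,255]
cv2.imwrite("pics/m0.png",cv2.resize(ov[170:340,80:560],None,fx=1.6,fy=1.6)[:,:,::-1])
w=eyes.read_camera("wrist"); np.savez("w0.npz",**w); print(w["fovy"],np.round(-w["R"].T@w["t"],3),np.round(w["R"],3).tolist(),w["cx"],w["cy"]); cv2.imwrite("pics/w0.png",w["image"][:,:,::-1])
E
```

```text
(132, 210) [100  97  92] [ 19  20 100]
(95, 212) [120 115  96] [ 24  51 120]
(231, 206) [126  75  32] [ 14 190 126]
(420, 213) [136  81  36] [ 14 188 136]
(130, 298) [142  86  37] [ 14 189 142]
(222, 300) [138  85  36] [ 14 188 138]
(222, 340) [171 130  71] [ 18 149 171]
(222, 312) [96 69 34] [ 17 165  96]
(420, 226) [90 67 39] [ 16 144  90]
stands
(448.5, 7.8, 80.1, 59.9, -78.3) [319. 307.]
(460.5, -160.5, 99.5, 59.2, -85.0) [415. 302.]
(618.9, -330.7, 119.7, 59.7, 87.4) [512. 214.]
(611.9, 341.7, 137.3, 60.5, -78.1) [132. 211.]
(811.2, -389.8, 187.9, 20.2, 81.5) [546. 109.]
(889.7, -422.5, 166.6, 100.3, 81.3) [561.  66.]
brown
(455.1, -347.9, 32.6, 29.2, 89.5) [525. 308.]
(460.7, 173.3, 117.6, 37.7, -88.8) [224. 300.]
(460.3, 332.3, 108.4, 35.1, -77.9) [132. 297.]
(615.7, -165.6, 72.6, 40.0, 76.2) [419. 213.]
(622.4, 164.4, 55.7, 37.2, -85.5) [231. 206.]
(625.4, -0.0, 80.9, 40.5, 88.8) [324. 206.]
59.28138973903478 [ 0.305 -0.549  0.374] [[0.386, -0.922, -0.002], [-0.888, -0.372, 0.27], [-0.249, -0.103, -0.963]] 315.35469474250283 244.46468906844143
```

View pics/m0.png

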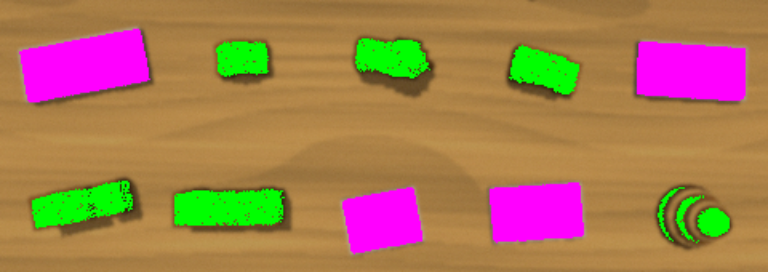

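```bash
cat >> h.py <<'E'
def brown(im):
    r,g,b=[im[...,i].astype(float) for i in range(3)]
    return (g/np.maximum(r,1)<0.62)&(r>40)&(r/np.maximum(b,1)>1.5)
E
python3 - <<'E'
from h import *
c=dict(np.load("top0.npz")); m=cv2.morphologyEx(brown(c["image"]).astype(np.uint8),cv2.MORPH_CLOSE,np.ones((3,3)))
V={"car":((231,206),58,23,40),"van":((419,213),76,25,48),"lorry":((132,297),94,54,54),"bus":((224,300),112,56,56)}
o=(-c["R"].T@c["t"])[:2]*1000
for k in blobs(m,150,5000):
  p=k.reshape(-1,2).mean(0)
  for n,(q,L,he,ht) in V.items():
    if np.hypot(*(p-q))>6: continue
    a=np.radians(rect(c,k,.03)[4]); u=np.array([np.cos(a),np.sin(a)]); u*=np.sign(u[1]); v=np.array([-u[1],u[0]]);
    res=[]
    for ax,hf in ((u,he),(v,ht)):
        P=lambda z: cast(c,k.reshape(-1,2),z/1000)*1000@ax
        s=np.sign(P(20).mean()-o@ax)
        far=(s*P(hf)).max()*s; near=(s*P(4)).min()*s; res+= [(far,near,abs(far-near),(far+near)/2,s)]
    ctr=u*res[0][3]+v*res[1][3]
    print(n,"deg",np.degrees(np.arctan2(u[1],u[0])).round(1),"len",round(res[0][2],1),"wid",round(res[1][2],1),"ctr",ctr.round(1),"far-based",(u*(res[0][0]-res[0][4]*L/2)+v*res[1][3]).round(1))
E
```

```text
bus deg 91.2 len 106.9 wid 32.8 ctr [461.3 171.3] far-based [461.4 168.8]
lorry deg 102.1 len 87.5 wid 34.7 ctr [461.2 331.1] far-based [461.9 327.9]
van deg 76.2 len 69.8 wid 33.4 ctr [ 615.2 -168.2] far-based [ 615.9 -165.2]
car deg 94.5 len 53.4 wid 33.1 ctr [622.7 167.1] far-based [622.9 164.8]
```

```bash
cat > plan.py <<'E'
import sys; from bench import arm; import numpy as np
from scipy.spatial.transform import Rotation as R
o=arm.get_obs(); r=R.from_quat(o["ee_rot"]).as_matrix(); p=o["position"]
psi=np.degrees(np.arctan2(r[1,0],r[0,0]))
print("at",(p*1000).round(1),"psi",psi.round(1),"tilt",r[:,2].round(3),"grip",(o["grip_width"]*1000).round(1),"t",round(float(o["clock"]),2))
for s in sys.argv[1:]:
    x,y,z,a=map(float,s.split(","))
    d=r.T@(np.array([x,y,z])/1000-p); t=(psi-a+90)%180-90
    print(s,"slide",d.round(4),"turn",np.radians(t).round(3))
E
python3 plan.py 615,-168,300,76.2
```

```text
Traceback (most recent call last):
  File "plan.py", line 5, in <module>
    print("at",(p*1000).round(1),"psi",psi.round(1),"tilt",r[:,2].round(3),"grip",(o["grip_width"]*1000).round(1),"t",round(float(o["clock"]),2))
                                                                                  ^^^^^^^^^^^^^^^^^^^^^^^^^^^^
AttributeError: 'float' object has no attribute 'round'
```

```bash
sed -i 's/(o\["grip_width"\]\*1000).round(1)/round(float(o["grip_width"])*1000,1)/' plan.py; python3 plan.py 615,-168,300,76.2
```

```text
at [ 242.  -575.9  403.8] psi 22.8 tilt [-0.001  0.002 -1.   ] grip 85.3 t 0.15
615,-168,300,76.2 slide [ 0.5018 -0.2314  0.1043] turn -0.932
```

```bash
python3 -m pendant '{"slide": [[0.502,-0.231,0.104],[0.502,-0.231,0.104],[0.502,-0.231,0.104],[0.502,-0.231,0.104],[0.502,-0.231,0.104],[0.502,-0.231,0.104],[0.502,-0.231,0.104],[0.502,-0.231,0.104],[0.502,-0.231,0.104],[0.502,-0.231,0.104],[0.502,-0.231,0.104],[0.502,-0.231,0.104]], "turn": [-0.932,-0.932,-0.932,-0.932,-0.932,-0.932,-0.932,-0.932,-0.932,-0.932,-0.932,-0.932]}' 1
python3 plan.py 615,-168,183,76.2
python3 - <<'E'
from h import *; from bench import eyes
c=eyes.read_camera("wrist"); cv2.imwrite("pics/w1.png",c["image"][:,:,::-1])
for k in blobs(cv2.morphologyEx(brown(c["image"]).astype(np.uint8),cv2.MORPH_CLOSE,np.ones((5,5))),2000): print(rect(c,k,.048),rect(c,k,.0),k.reshape(-1,2).mean(0).round())
print(proj(c,[.615,-.168,.048]),-c["R"].T@c["t"])
E
```

```text
clock: 1.65
position: [0.6147, -0.1699, 0.301]
ee_rot: [0.788, 0.616, -0.0, 0.0]
ft_force: [0.7, 0.4, -0.2]
grip_width: 0.0852
finger_force: 0.0
at [ 614.7 -169.9  301. ] psi 76.1 tilt [-0. -0. -1.] grip 85.2 t 1.65
615,-168,183,76.2 slide [ 0.002  -0.0002  0.118 ] turn -0.002
(617.6, -161.5, 69.0, 35.7, 76.0) (614.7, -174.0, 83.9, 43.4, 76.0) [317. 237.]
[315.21195447 251.59266579] [ 0.63117571 -0.1032966   0.27108735]
```

View pics/w1.png

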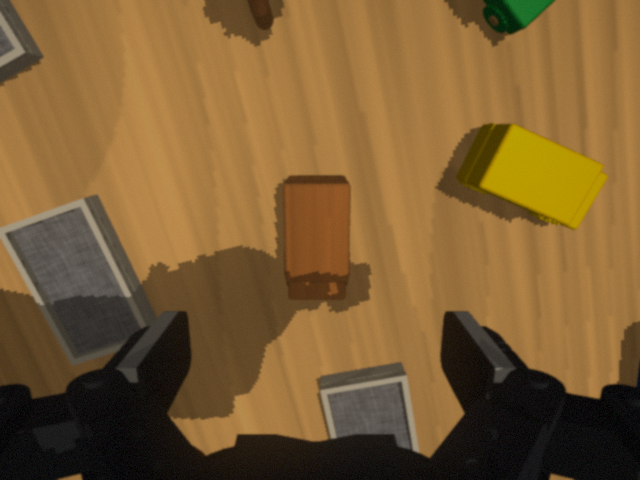

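The wrist view shows the van roof from row ~183 (rear) to ~274, with the bonnet below to row 299, centred at column 317. I'll cast the roof edges.

Run:
```python
from h import *; from bench import eyes
c=eyes.read_camera("wrist")
a=cast(c,[(317,183),(317,274),(317,299)],.048)*1000; b=cast(c,[(318,299)],.022)*1000; print(a,np.hypot(*(a[0]-a[1])),b, np.hypot(*(a[0]-b[0])))
u=np.array([np.cos(np.radians(76.2)),np.sin(np.radians(76.2))]); print("ctr from rear",a[0]-38*u)
```

```text
[[ 625.11632143 -131.7355501 ]
 [ 612.85813868 -181.14904083]
 [ 609.22085613 -195.81115111]] 50.91125720637771 [[ 607.27926884 -206.72353446]] 77.08020656060323
ctr from rear [ 616.05205004 -168.63865273]
```

```bash
python3 -m pendant '{"slide": [[0.001,-0.001,0.04],[0.001,-0.001,0.08],[0.001,-0.001,0.105],[0.001,-0.001,0.118],[0.001,-0.001,0.118]], "turn": [0,0,0,0,0]}' 1
python3 -m pendant '{"slide": [[0,0,0],[0,0,0],[0,0,0],[0,0,0],[0,0,0],[0,0,0]], "turn": [0,0,0,0,0,0]}' 0
python3 -m pendant '{"slide": [[0,0,-0.01],[0,0,-0.04],[0,0,-0.08],[0,0,-0.117],[0,0,-0.117],[0,0,-0.117]], "turn": [0,0,0,0,0,0]}' 0
python3 plan.py 460.5,-160.5,300,95 460.5,-160.5,196,95
```

```text
clock: 2.38
position: [0.6141, -0.168, 0.1823]
ee_rot: [0.787, 0.617, -0.0, -0.001]
ft_force: [0.2, -0.2, 1.2]
grip_width: 0.0855
finger_force: 0.0
clock: 3.12
position: [0.6153, -0.1677, 0.1839]
ee_rot: [0.787, 0.617, 0.0, 0.001]
ft_force: [-1.2, -0.3, 5.3]
grip_width: 0.0353
finger_force: 59.7
clock: 3.88
position: [0.6142, -0.1673, 0.2991]
ee_rot: [0.787, 0.617, -0.0, -0.001]
ft_force: [0.4, -0.1, -0.4]
grip_width: 0.0353
finger_force: 59.9
at [ 614.2 -167.3  299.1] psi 76.2 tilt [-0.001  0.    -1.   ] grip 35.3 t 3.88
460.5,-160.5,300,95 slide [-0.03   -0.1509 -0.0008] turn -0.328
460.5,-160.5,196,95 slide [-0.0301 -0.1508  0.1032] turn -0.328
```

```bash
python3 -m pendant '{"slide": [[-0.015,-0.05,0],[-0.03,-0.1,0],[-0.03,-0.15,0],[-0.03,-0.151,0],[-0.03,-0.151,0],[-0.03,-0.151,0],[-0.03,-0.151,0.04],[-0.03,-0.151,0.075],[-0.03,-0.151,0.095],[-0.03,-0.151,0.102],[-0.03,-0.151,0.102]], "turn": [-0.1,-0.2,-0.328,-0.328,-0.328,-0.328,-0.328,-0.328,-0.328,-0.328,-0.328]}' 0
python3 plan.py 460.5,-160.5,196,95
python3 - <<'E'
from h import *; from bench import eyes
for n in("wrist","scene"):
    c=eyes.read_camera(n); im=c["image"]
    if n=="scene":
        u,v=proj(c,[.46,-.16,.03]).astype(int); im=cv2.resize(im[v-50:v+50,u-65:u+65],None,fx=4,fy=4)
    cv2.imwrite(f"pics/{n}2.png",cv2.resize(im,(520,400))[:,:,::-1])
cv2.imwrite("pics/p2.png",np.hstack([cv2.imread("pics/wrist2.png"),cv2.imread("pics/scene2.png")])[:, 240:])
E
```

```text
clock: 5.25
position: [0.4617, -0.1609, 0.1977]
ee_rot: [0.676, 0.737, 0.0, 0.0]
ft_force: [0.4, -0.7, -1.4]
grip_width: 0.0354
finger_force: 60.3
at [ 461.7 -160.9  197.7] psi 95.0 tilt [ 0. -0. -1.] grip 35.4 t 5.25
460.5,-160.5,196,95 slide [ 0.0005 -0.0012  0.0017] turn -0.0
```

View pics/p2.png

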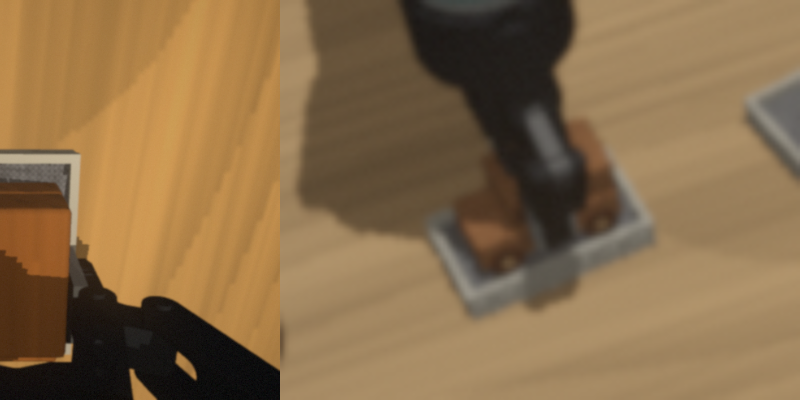

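The picture shows the van sitting in stand B's recess just above the floor, with the fingers clear of the rim. I'll lower it slightly and release.

```bash
python3 -m pendant '{"slide": [[0,-0.001,0.001],[0,-0.001,0.0015]], "turn": [0,0]}' 0
python3 -m pendant '{"slide": [[0,-0.001,0.0015],[0,-0.001,0.0015],[0,-0.001,0.0015],[0,-0.001,-0.03],[0,-0.001,-0.07],[0,-0.001,-0.11],[0,-0.001,-0.12],[0,-0.001,-0.12]], "turn": [0,0,0,0,0,0,0,0]}' 1
python3 plan.py 622.7,167,310,94.5
```

```text
clock: 5.6
position: [0.4601, -0.1609, 0.1968]
ee_rot: [0.676, 0.737, 0.0, 0.001]
ft_force: [-0.2, -0.3, -0.6]
grip_width: 0.0353
finger_force: 60.3
clock: 6.6
position: [0.4591, -0.1609, 0.3165]
ee_rot: [0.676, 0.737, 0.0, 0.001]
ft_force: [-1.0, -0.4, -0.7]
grip_width: 0.0852
finger_force: 0.0
at [ 459.1 -160.9  316.5] psi 95.0 tilt [ 0.001 -0.001 -1.   ] grip 85.2 t 6.6
622.7,167,310,94.5 slide [0.3124 0.1915 0.0065] turn 0.008
```

```bash
python3 -m pendant '{"slide": [[0.055,0.03,0],[0.11,0.065,0],[0.165,0.1,0],[0.22,0.135,0],[0.27,0.165,0],[0.3125,0.191,0.006],[0.3125,0.191,0.006],[0.3125,0.191,0.006],[0.3125,0.191,0.006]], "turn": [0,0,0,0.01,0.01,0.01,0.01,0.01,0.01]}' 1
python3 plan.py 622.7,167,182,94.5
python3 - <<'E'
from h import *; from bench import eyes
c=eyes.read_camera("wrist"); cv2.imwrite("pics/w3.png",c["image"][:,:,::-1])
for k in blobs(cv2.morphologyEx(brown(c["image"]).astype(np.uint8),cv2.MORPH_CLOSE,np.ones((5,5))),2000): print(rect(c,k,.03),k.reshape(-1,2).mean(0).round())
c=eyes.read_camera("top")
for k in blobs(brown(c["image"]),150,5000): print(rect(c,k,.03))
E
```

```text
clock: 7.72
position: [0.6213, 0.1659, 0.3093]
ee_rot: [0.68, 0.733, -0.001, -0.001]
ft_force: [0.7, 0.1, -0.4]
grip_width: 0.085
finger_force: 0.0
at [621.3 165.9 309.3] psi 94.3 tilt [-0.002 -0.001 -1.   ] grip 85.0 t 7.72
622.7,167,182,94.5 slide [0.0011 0.0018 0.1273] turn -0.003
(622.6, 170.0, 55.9, 37.1, -83.3) [319. 234.]
(462.8, 164.4, 131.0, 66.8, 82.8) [ 51. 214.]
(455.1, -347.9, 32.8, 29.0, -88.8)
(459.6, -161.7, 73.6, 38.1, -83.5)
(460.0, 173.9, 116.0, 37.3, -87.5)
(621.5, 165.4, 54.3, 37.0, -88.3)
(625.3, -0.8, 82.4, 40.5, 89.1)
(917.1, 415.1, 278.2, 101.6, 76.9)
```

View pics/w3.png

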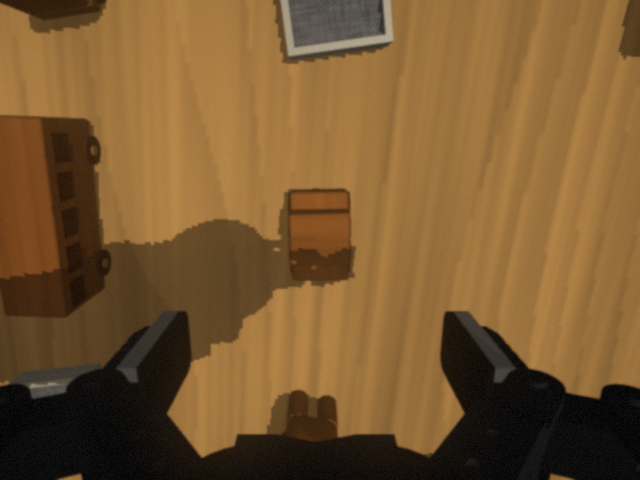

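Car spans rows 190–282 at column 320; the top view puts the van on stand B within about 2 mm.

```bash
python3 - <<'E'
from h import *; from bench import eyes
c=eyes.read_camera("wrist")
a=cast(c,[(319,190),(321,280)],.023)*1000; print(a,np.hypot(*(a[0]-a[1])),a.mean(0))
E
python3 plan.py 622.5,167,182,94
```

```text
[[621.35715721 196.92081467]
 [627.12274097 138.66726695]] 58.53817367617113 [624.23994909 167.79404081]
at [621.7 165.9 310.3] psi 94.3 tilt [-0. -0. -1.] grip 85.3 t 7.88
622.5,167,182,94 slide [0.001  0.0009 0.1283] turn 0.006
```

```bash
python3 -m pendant '{"slide": [[0.002,0.002,0.04],[0.002,0.002,0.085],[0.002,0.002,0.115],[0.002,0.002,0.127],[0.002,0.002,0.127]], "turn": [0,0,0,0,0]}' 1
python3 -m pendant '{"slide": [[0,0,0],[0,0,0],[0,0,0],[0,0,0],[0,0,0],[0,0,0]], "turn": [0,0,0,0,0,0]}' 0
python3 -m pendant '{"slide": [[0,0,-0.01],[0,0,-0.04],[0,0,-0.08],[0,0,-0.117],[0,0,-0.117],[0,0,-0.117]], "turn": [0,0,0,0,0,0]}' 0
python3 plan.py 448.5,8,300,101.7 448.5,8,195.5,101.7
```

```text
clock: 8.5
position: [0.6237, 0.1688, 0.183]
ee_rot: [0.68, 0.734, -0.0, -0.0]
ft_force: [-0.3, -0.1, -0.1]
grip_width: 0.0853
finger_force: 0.0
clock: 9.25
position: [0.6247, 0.1694, 0.1846]
ee_rot: [0.679, 0.734, 0.001, 0.001]
ft_force: [-0.6, -0.3, 5.5]
grip_width: 0.0346
finger_force: 60.7
clock: 10.0
position: [0.6233, 0.1692, 0.2995]
ee_rot: [0.679, 0.734, -0.001, -0.0]
ft_force: [-0.5, 0.2, -1.5]
grip_width: 0.0348
finger_force: 60.3
at [623.3 169.2 299.5] psi 94.4 tilt [-0.001 -0.    -1.   ] grip 34.8 t 10.0
448.5,8,300,101.7 slide [-0.1472 -0.1867 -0.0002] turn -0.127
448.5,8,195.5,101.7 slide [-0.1472 -0.1865  0.1043] turn -0.127
```

```bash
python3 -m pendant '{"slide": [[-0.037,-0.045,0],[-0.073,-0.09,0],[-0.11,-0.14,0],[-0.146,-0.187,0],[-0.146,-0.187,0],[-0.146,-0.187,0],[-0.146,-0.187,0.04],[-0.146,-0.187,0.075],[-0.146,-0.187,0.095],[-0.146,-0.187,0.104],[-0.146,-0.187,0.104],[-0.146,-0.187,0.104]], "turn": [-0.04,-0.08,-0.127,-0.127,-0.127,-0.127,-0.127,-0.127,-0.127,-0.127,-0.127,-0.127]}' 0
python3 plan.py 448.5,9,196.5,101.7
```

```text
clock: 11.5
position: [0.4499, 0.0097, 0.1966]
ee_rot: [0.631, 0.776, 0.001, 0.001]
ft_force: [0.6, 0.1, 0.4]
grip_width: 0.0351
finger_force: 60.5
at [449.9   9.7 196.6] psi 101.8 tilt [ 0.002  0.    -1.   ] grip 35.1 t 11.5
448.5,9,196.5,101.7 slide [-0.0004 -0.0015  0.0001] turn 0.001
```

```bash
python3 -m pendant '{"slide": [[0,0,0],[0,0,0],[0,0,0],[0,0,-0.03],[0,0,-0.07],[0,0,-0.12],[0,0,-0.12],[0,0,-0.12]], "turn": [0,0,0,0,0,0,0,0]}' 1
python3 plan.py 461.3,171.3,310,91.2
```

```text
clock: 12.5
position: [0.4483, 0.0093, 0.3159]
ee_rot: [0.631, 0.775, -0.0, -0.0]
ft_force: [0.0, -0.1, -1.0]
grip_width: 0.0851
finger_force: 0.0
at [448.3   9.3 315.9] psi 101.7 tilt [-0.  0. -1.] grip 85.1 t 12.5
461.3,171.3,310,91.2 slide [0.156  0.0455 0.0059] turn 0.183
```

```bash
python3 -m pendant '{"slide": [[0.05,0.015,0],[0.1,0.03,0],[0.156,0.0455,0.006],[0.156,0.0455,0.006],[0.156,0.0455,0.006],[0.156,0.0455,0.006]], "turn": [0.09,0.183,0.183,0.183,0.183,0.183]}' 1
python3 plan.py 461.3,171.3,184,91.2
python3 - <<'E'
from h import *; from bench import eyes
c=eyes.read_camera("wrist"); cv2.imwrite("pics/w4.png",c["image"][:,:,::-1])
for k in blobs(cv2.morphologyEx(brown(c["image"]).astype(np.uint8),cv2.MORPH_CLOSE,np.ones((5,5))),2000): print(rect(c,k,.056),k.reshape(-1,2).min(0),k.reshape(-1,2).max(0))
c=eyes.read_camera("top"); print("top")
for k in blobs(brown(c["image"]),150,5000): print(rect(c,k,.04))
E
```

```text
clock: 13.25
position: [0.4612, 0.1702, 0.3094]
ee_rot: [0.7, 0.714, -0.001, -0.0]
ft_force: [-0.6, 0.3, 0.9]
grip_width: 0.0852
finger_force: 0.0
at [461.2 170.2 309.4] psi 91.1 tilt [-0.002 -0.001 -1.   ] grip 85.2 t 13.25
461.3,171.3,184,91.2 slide [0.0012 0.0003 0.1254] turn -0.002
(459.9, 172.8, 111.8, 35.5, -88.3) [279 146] [346 341]
(468.1, 285.7, 36.3, 21.3, 1.0) [297   0] [373  49]
top
(456.1, -343.2, 30.6, 29.1, 45.5)
(451.4, 7.6, 53.3, 37.7, -77.6)
(460.5, -158.9, 74.2, 38.1, -86.5)
(461.7, 156.6, 83.6, 37.2, -88.4)
(625.8, -0.0, 80.2, 40.9, 85.4)
```

View pics/w4.png

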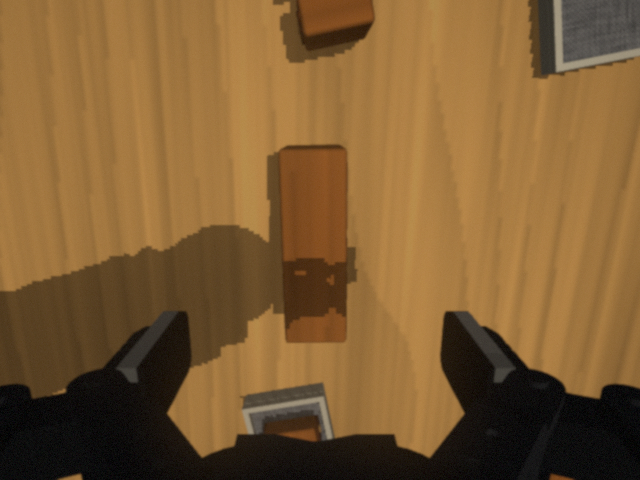

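The bus roof spans rows 146–341 and casts to 111.8 × 35.5 mm at (459.9, 172.8), which matches its given size. The car is seen in stand A.

```bash
python3 -m pendant '{"slide": [[0.0025,-0.001,0.04],[0.0025,-0.001,0.08],[0.0025,-0.001,0.113],[0.0025,-0.001,0.125],[0.0025,-0.001,0.125]], "turn": [0,0,0,0,0]}' 1
python3 -m pendant '{"slide": [[0,0,0],[0,0,0],[0,0,0],[0,0,0],[0,0,0],[0,0,0]], "turn": [0,0,0,0,0,0]}' 0
python3 -m pendant '{"slide": [[0,0,-0.01],[0,0,-0.04],[0,0,-0.08],[0,0,-0.117],[0,0,-0.117],[0,0,-0.117]], "turn": [0,0,0,0,0,0]}' 0
python3 plan.py 611.9,341.7,300,101.9 611.9,341.7,198,101.9
```

```text
clock: 13.98
position: [0.4605, 0.1732, 0.185]
ee_rot: [0.7, 0.714, -0.001, -0.0]
ft_force: [-0.2, -0.3, 0.8]
grip_width: 0.0853
finger_force: 0.0
clock: 14.72
position: [0.4612, 0.1739, 0.1863]
ee_rot: [0.7, 0.715, 0.001, 0.001]
ft_force: [-1.2, -0.1, 6.9]
grip_width: 0.0356
finger_force: 60.0
clock: 15.48
position: [0.4599, 0.1736, 0.3015]
ee_rot: [0.7, 0.715, -0.001, -0.0]
ft_force: [-0.2, 1.0, -1.0]
grip_width: 0.0355
finger_force: 60.0
at [459.9 173.6 301.5] psi 91.2 tilt [-0.001 -0.    -1.   ] grip 35.5 t 15.47
611.9,341.7,300,101.9 slide [0.1648 0.1555 0.0013] turn -0.187
611.9,341.7,198,101.9 slide [0.1649 0.1557 0.1033] turn -0.187
```

```bash
python3 -m pendant '{"slide": [[0.042,0.038,0],[0.083,0.078,0],[0.125,0.117,0],[0.165,0.156,0],[0.165,0.156,0],[0.165,0.156,0],[0.165,0.156,0.04],[0.165,0.156,0.075],[0.165,0.156,0.095],[0.165,0.156,0.103],[0.165,0.156,0.103],[0.165,0.156,0.103]], "turn": [-0.05,-0.1,-0.15,-0.187,-0.187,-0.187,-0.187,-0.187,-0.187,-0.187,-0.187,-0.187]}' 0
python3 plan.py 611.9,341.7,198,101.9
```

```text
clock: 16.98
position: [0.6137, 0.3422, 0.2006]
ee_rot: [0.63, 0.777, 0.001, 0.001]
ft_force: [0.0, 0.8, -1.6]
grip_width: 0.0362
finger_force: 60.7
at [613.7 342.2 200.6] psi 101.9 tilt [ 0.002  0.001 -1.   ] grip 36.2 t 16.98
611.9,341.7,198,101.9 slide [-0.0001 -0.0018  0.0026] turn 0.0
```

```bash
python3 -m pendant '{"slide": [[0,-0.001,0.0015],[0,-0.001,0.002]], "turn": [0,0]}' 0
python3 -m pendant '{"slide": [[0,0,0],[0,0,0],[0,0,0],[0,0,-0.03],[0,0,-0.07],[0,0,-0.12],[0,0,-0.12],[0,0,-0.12]], "turn": [0,0,0,0,0,0,0,0]}' 1
python3 plan.py 461.2,331,315,102.1
```

```text
clock: 17.23
position: [0.6125, 0.342, 0.1984]
ee_rot: [0.63, 0.777, 0.001, 0.0]
ft_force: [-1.3, -1.0, 4.5]
grip_width: 0.0352
finger_force: 61.1
clock: 18.23
position: [0.6119, 0.3417, 0.317]
ee_rot: [0.63, 0.777, -0.0, -0.0]
ft_force: [-0.8, -1.1, -0.6]
grip_width: 0.0852
finger_force: 0.0
at [611.9 341.7 317. ] psi 101.9 tilt [-0. -0. -1.] grip 85.2 t 18.23
461.2,331,315,102.1 slide [ 0.0207 -0.1497  0.002 ] turn -0.003
```

```bash
python3 -m pendant '{"slide": [[0.007,-0.05,0],[0.014,-0.1,0],[0.0205,-0.15,0.002],[0.0205,-0.15,0.002],[0.0205,-0.15,0.002],[0.0205,-0.15,0.002]], "turn": [0,0,0,0,0,0]}' 1
python3 plan.py 461.2,331,185,102.1
python3 - <<'E'
from h import *; from bench import eyes
c=eyes.read_camera("wrist"); cv2.imwrite("pics/w5.png",c["image"][:,:,::-1])
for k in blobs(cv2.morphologyEx(brown(c["image"]).astype(np.uint8),cv2.MORPH_CLOSE,np.ones((5,5))),2000): print(rect(c,k,.054),k.reshape(-1,2).min(0),k.reshape(-1,2).max(0))
E
```

```text
clock: 18.98
position: [0.4622, 0.331, 0.3149]
ee_rot: [0.63, 0.776, 0.0, 0.0]
ft_force: [-0.1, 1.1, -0.2]
grip_width: 0.0854
finger_force: 0.0
at [462.2 331.  314.9] psi 101.9 tilt [ 0.  0. -1.] grip 85.4 t 18.98
461.2,331,185,102.1 slide [ 0.0002 -0.0011  0.1299] turn -0.004
(611.0, 336.6, 124.1, 61.7, -78.3) [506 186] [635 384]
(459.7, 333.2, 93.1, 34.6, -77.2) [279 164] [342 321]
```

View pics/w5.png

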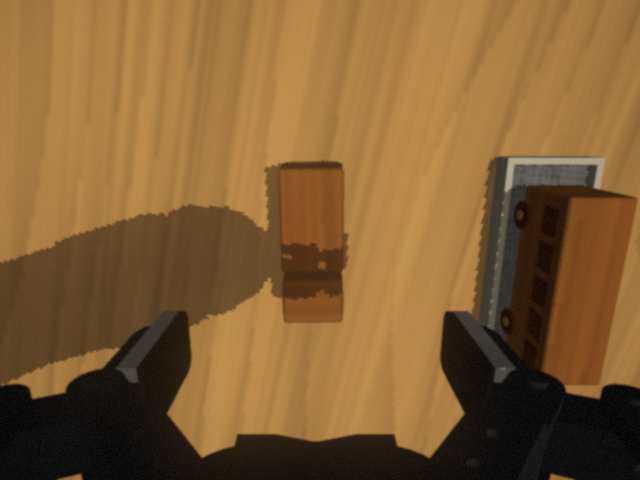

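The lorry spans rows 164–321 (cargo rear at row 168, cab at the bottom), and the bus stands in D at right. The measured centre of about (460, 332) agrees with the top view.

```bash
python3 -m pendant '{"slide": [[0.001,-0.0015,0.04],[0.001,-0.0015,0.085],[0.001,-0.0015,0.118],[0.001,-0.0015,0.13],[0.001,-0.0015,0.13]], "turn": [0,0,0,0,0]}' 1
python3 -m pendant '{"slide": [[0,0,0],[0,0,0],[0,0,0],[0,0,0],[0,0,0],[0,0,0]], "turn": [0,0,0,0,0,0]}' 0
python3 -m pendant '{"slide": [[0,0,-0.01],[0,0,-0.04],[0,0,-0.09],[0,0,-0.137],[0,0,-0.137],[0,0,-0.137]], "turn": [0,0,0,0,0,0]}' 0
python3 plan.py 618.9,-330.7,320,87.4
```

```text
clock: 19.65
position: [0.4599, 0.3315, 0.1848]
ee_rot: [0.63, 0.777, -0.0, -0.0]
ft_force: [0.8, 0.8, 0.9]
grip_width: 0.0854
finger_force: 0.0
clock: 20.4
position: [0.4601, 0.3319, 0.1865]
ee_rot: [0.63, 0.777, 0.001, 0.0]
ft_force: [-0.9, -0.7, 6.7]
grip_width: 0.0357
finger_force: 60.1
clock: 21.15
position: [0.4588, 0.3312, 0.3218]
ee_rot: [0.63, 0.777, -0.001, -0.0]
ft_force: [-0.1, 0.1, -0.9]
grip_width: 0.0354
finger_force: 60.0
at [458.8 331.2 321.8] psi 101.9 tilt [-0.001 -0.001 -1.   ] grip 35.4 t 21.15
618.9,-330.7,320,87.4 slide [-0.6807  0.0199  0.002 ] turn 0.253
```

```bash
python3 -m pendant '{"slide": [[-0.03,0.001,0],[-0.075,0.002,0],[-0.125,0.004,0],[-0.175,0.005,0],[-0.225,0.007,0],[-0.275,0.008,0],[-0.325,0.01,0],[-0.375,0.011,0],[-0.425,0.013,0],[-0.475,0.014,0],[-0.525,0.015,0],[-0.575,0.017,0]], "turn": [0.02,0.04,0.06,0.08,0.1,0.12,0.14,0.16,0.18,0.2,0.22,0.253]}' 0
python3 plan.py 618.9,-330.7,320,87.4
```

```text
clock: 22.65
position: [0.5939, -0.2287, 0.3193]
ee_rot: [0.723, 0.691, -0.001, -0.003]
ft_force: [1.0, 0.5, -1.0]
grip_width: 0.0358
finger_force: 60.0
at [ 593.9 -228.7  319.3] psi 87.4 tilt [-0.005  0.003 -1.   ] grip 35.8 t 22.65
618.9,-330.7,320,87.4 slide [-0.1007  0.0297 -0.0011] turn -0.001
```

```bash
python3 -m pendant '{"slide": [[-0.045,0.012,0],[-0.085,0.025,0],[-0.1,0.03,0],[-0.1,0.03,0],[-0.1,0.03,0],[-0.1,0.03,0]], "turn": [0,0,0,0,0,0]}' 0
python3 plan.py 618.9,-330.7,199,87.4
```

```text
clock: 23.4
position: [0.62, -0.3272, 0.3221]
ee_rot: [0.722, 0.692, -0.0, -0.001]
ft_force: [0.4, -0.3, -0.7]
grip_width: 0.0351
finger_force: 60.0
at [ 620.  -327.2  322.1] psi 87.5 tilt [-0.001  0.001 -1.   ] grip 35.1 t 23.4
618.9,-330.7,199,87.4 slide [-0.0036 -0.0009  0.1231] turn 0.002
```

```bash
python3 -m pendant '{"slide": [[-0.0035,-0.001,0.04],[-0.0035,-0.001,0.08],[-0.0035,-0.001,0.11],[-0.0035,-0.001,0.121],[-0.0035,-0.001,0.122],[-0.0035,-0.001,0.123]], "turn": [0,0,0,0,0,0]}' 0
python3 plan.py 618.9,-330.7,198.5,87.4
```

```text
clock: 24.15
position: [0.6199, -0.3325, 0.201]
ee_rot: [0.723, 0.691, 0.0, 0.002]
ft_force: [0.1, -1.1, -0.8]
grip_width: 0.0355
finger_force: 60.1
at [ 619.9 -332.5  201. ] psi 87.4 tilt [ 0.003 -0.002 -1.   ] grip 35.5 t 24.15
618.9,-330.7,198.5,87.4 slide [ 0.0018 -0.0011  0.0025] turn 0.001
```

```bash
python3 -m pendant '{"slide": [[0.001,0,0.0015],[0.001,0,0.002]], "turn": [0,0]}' 0
python3 -m pendant '{"slide": [[0,0,0],[0,0,0],[0,0,0],[0,0,-0.03],[0,0,-0.07],[0,0,-0.12],[0,0,-0.15],[0,0,-0.15]], "turn": [0,0,0,0,0,0,0,0]}' 1
python3 -m pendant '{"slide": [[0.05,0,0],[0.1,0,0],[0.15,0,0],[0.2,0,0],[0.25,-0.04,0],[0.3,-0.08,0],[0.3,-0.1,0],[0.3,-0.1,0],[0.3,-0.1,0]], "turn": [0,0,0,0,0,0,0,0,0]}' 1
python3 - <<'E'
from h import *; from bench import eyes
c=eyes.read_camera("top"); s=eyes.read_camera("scene")
for k in blobs(brown(c["image"]),150,5000): print(rect(c,k,.04))
cv2.imwrite("pics/s6.png",s["image"][120:360,80:520,::-1].repeat(1,0)); cv2.imwrite("pics/s6.png",cv2.resize(cv2.imread("pics/s6.png"),(800,436)))
cv2.imwrite("pics/t6.png",cv2.resize(c["image"][170:340,80:560,::-1],None,fx=1.6,fy=1.6))
E
```

```text
clock: 24.4
position: [0.6196, -0.3315, 0.1986]
ee_rot: [0.723, 0.691, 0.0, 0.001]
ft_force: [-1.4, 1.0, 3.8]
grip_width: 0.0356
finger_force: 60.5
clock: 25.4
position: [0.6202, -0.332, 0.3512]
ee_rot: [0.723, 0.691, 0.001, 0.004]
ft_force: [-0.1, -0.3, -0.1]
grip_width: 0.0856
finger_force: 0.0
clock: 26.52
position: [0.5331, -0.0274, 0.3465]
ee_rot: [0.723, 0.691, -0.0, -0.0]
ft_force: [-0.1, 0.6, -0.5]
grip_width: 0.0854
finger_force: 0.0
(456.1, -343.2, 32.4, 28.6, -88.8)
(619.7, -343.1, 88.4, 38.1, 87.8)
(627.7, 26.9, 34.7, 27.1, -10.1)
(613.6, 342.8, 126.6, 40.6, -78.6)
```

View pics/s6.png

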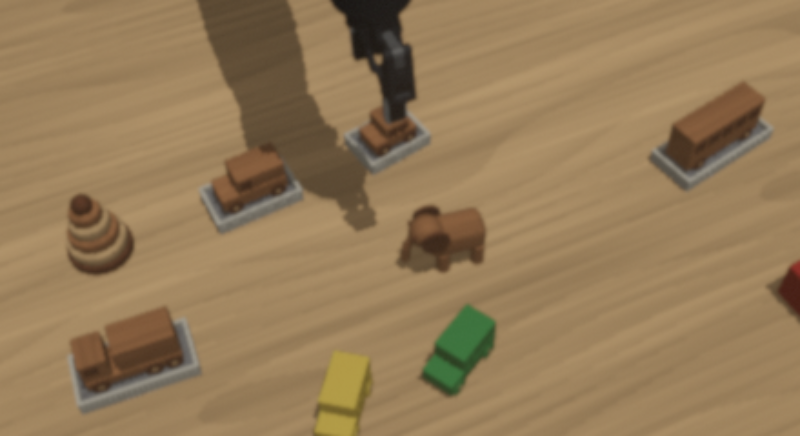

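View pics/t6.png

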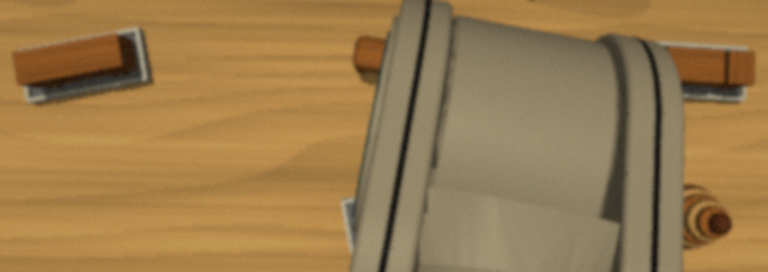

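The scene view shows all four vehicles upright inside their rims and the bystanders untouched. The arm hides part of the top view, so I'll move it aside for a final numeric check.

```bash
python3 -m pendant '{"slide": [[-0.05,-0.025,0],[-0.1,-0.05,0],[-0.15,-0.075,0],[-0.2,-0.1,0],[-0.25,-0.125,-0.02],[-0.3,-0.15,-0.04],[-0.35,-0.175,-0.05],[-0.4,-0.2,-0.05],[-0.45,-0.225,-0.05],[-0.5,-0.25,-0.05],[-0.53,-0.27,-0.05],[-0.53,-0.27,-0.05]], "turn": [0,0,0,0,0,0,0,0,0,0,0,0]}' 1
python3 - <<'E'
from h import *; from bench import eyes
c=eyes.read_camera("top"); m=cv2.morphologyEx(brown(c["image"]).astype(np.uint8),cv2.MORPH_CLOSE,np.ones((3,3)))
V={"car":((448.5,7.8),23,40),"van":((460.5,-160.5),25,48),"lorry":((618.9,-330.7),45,54),"bus":((611.9,341.7),56,56)}
o=(-c["R"].T@c["t"])[:2]*1000
for k in blobs(m,150,5000):
  q=np.array(rect(c,k,.04)); print(q)
  for n,(s0,he,ht) in V.items():
    if np.hypot(*(q[:2]-s0))>30: continue
    a=np.radians(q[4]); u=np.array([np.cos(a),np.sin(a)]); u*=np.sign(u[1]); v=np.array([-u[1],u[0]]); res=[]
    for ax,hf in ((u,he+12),(v,ht+12)):
        P=lambda z: cast(c,k.reshape(-1,2),z/1000)*1000@ax
        s=np.sign(P(20).mean()-o@ax); far=(s*P(hf)).max()*s; near=(s*P(17)).min()*s; res+=[(abs(far-near),(far+near)/2)]
    print(n,"len",round(res[0][0],1),"wid",round(res[1][0],1),"offset",(u*res[0][1]+v*res[1][1]-s0).round(1),"deg",np.degrees(np.arctan2(u[1],u[0])).round(1))
E
python3 plan.py
```

```text
clock: 28.12
position: [0.2373, -0.5476, 0.3966]
ee_rot: [0.724, 0.689, -0.0, 0.0]
ft_force: [0.1, 1.0, 0.2]
grip_width: 0.0853
finger_force: 0.0
[ 456.1 -343.2   32.4   28.6  -88.8]
[451.5   7.7  53.3  37.1 -78.1]
car len 54.0 wid 33.5 offset [ 2.9 -0.3] deg 101.9
[ 460.9 -158.9   73.5   39.   -85.3]
van len 70.4 wid 34.0 offset [ 1.  -0.7] deg 94.7
[ 620.  -333.8  106.7   38.7   89.5]
lorry len 88.9 wid 33.1 offset [ 0.3 -3.1] deg 89.5
[ 6.241e+02 -6.000e-01  8.150e+01  4.030e+01  8.910e+01]
[613.  342.9 125.9  41.9 -78.3]
bus len 105.1 wid 32.3 offset [ 0.6 -2. ] deg 101.7
at [ 238.1 -546.1  396.6] psi 87.3 tilt [ 0.     0.001 -1.   ] grip 85.5 t 28.18
```

Every offset is 3 mm or less and every angle matches its stand within about 2°, so I'm handing in.

```bash
python3 -c "
from bench import arm; print(arm.hand_in())"
```

```text
the job is handed in; nothing more can be done
None
```

All four vehicles are upright on their own stands (measured about 3 mm or less off centre and within about 2° of each stand's axis), the elephant and ring tower stayed where they were, and I handed the job in after about 28 s of robot time; no verdict was returned.

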